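# Refill the bench staple magazine

## Task

Refill the staple magazine among the miniature furniture: slide its steel cover rail fully back, set the green staple strip upright in the channel so that it pushes back the orange spring follower and drops fully home behind the low front stop, and let go of it. Then slide the rail fully shut over the strip. Leave the four bystanders (curio cabinet, highchair, settee, sanding stick) where they are.

Things in the scene. Friction and masses are not known exactly. Their poses are not given: they have to be found in the camera images.
- magazine: Fixed grey staple magazine, base 335 x 90 x 12 mm (x -165 to 170). Origin on the desktop under the channel, z up. An open-topped channel runs along its x: floor 20 mm above the desk, 18 mm wide between aluminium walls (y 9 to 23 mm either side, tops 30 mm above the desk). Blue spring housing at the +x end: x 130 to 155 mm, top 56 mm above the desk.
- channel_seat (a point): Point on the channel floor at magazine x = -65 mm, y = 0, z = 20 mm: where the strip's origin lies when the strip is fully home (its front end against the front stop). Axes as magazine.
- front_stop (a point): Top inner edge of the front stop, the blue nose block at the -x end of the channel: inner face at magazine x = -115 mm, block from x = -148 to -115 mm, 46 mm wide, top 28 mm above the desk (8 mm above the channel floor). A strip is brought in over it from above and then drops behind it.
- follower_face (a point): Middle of the front (-x) face of the orange spring follower, a block 20 mm long (x), 14 mm wide, 34 mm tall (21 to 55 mm above the desk) that slides in the channel. Unloaded, the face is at magazine x = -45 mm, so only 70 mm are free between it and the front stop.
- follower (a joint): Travel of the follower towards magazine +x in m: 0 unloaded, 0.030 with the strip home, 0.055 at its end. A spring of 70 N/m pushes it towards -x (1.4 N at 0, 3.5 N at 0.030, 5.3 N at 0.055).
- rail_knob (a point): Centre of the black grip block on the cover rail, 86 mm above the desk: 26 mm long (magazine x), 16 mm wide (y), 34 mm tall (69 to 103 mm above the desk). At magazine x = -42 mm with the rail shut, 88 mm fully back. The steel rail below it, an inverted U, spans 83 mm from it towards -x and 27 mm towards +x, 44 mm wide; its top is 69, underside 64, skirt edges 34 mm above the desk.
- rail (a joint): Opening of the cover rail in m, towards magazine +x: 0 fully shut over the strip (rail from x = -125 to -15 mm), 0.130 fully back (x = 5 to 115 mm), clear of the loading place. Stays where left; about 2.5 N of friction. It starts shut or up to 45 mm open. A strip that is not down on the channel floor blocks it.
- strip: Green-lacquered staple strip with dark lines, an inverted U standing on its legs on the desk: 100 mm long (x), 12 mm wide (y), 40 mm tall (z), 140 g or so; walls 2.5 mm, crown 3 mm. Origin: centre of its underside. Either end may go in front.
- cabinet: Bystander: loose miniature wooden curio cabinet with a glass front, 46 x 68 x 120 mm tall. Origin: centre of its underside. To be left alone.
- highchair: Bystander: loose yellow miniature highchair, 52 x 50 x 96 mm tall. Origin: centre of its underside. To be left alone.
- settee: Bystander: loose rosewood miniature settee frame, 58 (x) x 125 (y) x 72 mm tall. Origin: centre of its underside. To be left alone.
- sanding_stick: Bystander: loose flat aluminium sanding stick lying on the desk, 150 (x) x 22 x 10 mm. Origin: centre of its underside. To be left alone.
- clamp: Fixed cast-iron bench clamp with two padded wooden jaws and a black screw knob, 80 (x) x 180 (y) x 82 mm tall, beyond the work. Origin: under the centre of its base.
There are look-alikes about, which are no part of the job. There is more than one size of the strip; the one meant has the size given above.

How it is judged:
By the outcome, as a careful person would: the job done as asked, in the order asked, and still so for the second after the job is handed in, with the robot touching nothing.
It also fails if it takes over 67 s, if anything falls off the work surface, if the arm or the gripper's body presses on something with over 40 N, if the wrist force passes 120 N, or if a joint passes its speed limit or range.

## Robot

A 6-joint arm with a two-finger parallel gripper is mounted at the origin on the work surface. World frame = base frame: x ahead of the robot, y to its left, z up, the work surface at z = 0. Lengths are in m, angles in degrees, forces in N, time in s.
With the tool pointing down it reaches from about 0.3 to 0.75 m from the base axis. Payload 8.5 kg.
Tool frame: the origin (TCP) lies between the finger pads; the fingertips stand 14 mm ahead of it and the grasp point (between the pads) lies 5 mm behind it; x points along the fingers, z is the direction in which the jaws open and shut, and the axes are right-handed (so a half turn about x gives the same grasp; the last joint's range is limited). The gripper opens to 85 mm and grips with 20 to 120 N. Pads are 22 mm wide; open, the fingers measure 114 mm over their backs; the gripper's body (76 mm by 85 mm) begins 54 mm behind the grasp point. The pads swing forward as they close: fully open they stand 13 mm farther back than shut.
Start: joints at [59.513, 21.807, 74.336, -0, 83.858, -12.336], TCP at [0.171, 0.523, 0.245] pointing down, gripper open.
Joint ranges: [-178.18, 178.18], [-50.72, 133.34], [12.68, 142.11], [-81.47, 261.47], [9.98, 163.14], [-165.26, 165.26]. Speed limits (degrees/s): [136.94, 136.94, 180, 180, 180, 180].

## Interface

Orientations are given as a 3x3 rotation matrix whose columns are the frame's x, y, z axes.
In Python, from rig import env gives the robot as it stands.
- The arm moves only by the shell command python3 -m jog 'ROWS' [FORCE]. ROWS is JSON, a list of rows, each a list of 5 numbers: the opening, from -1 (shut) to 1 (fully open), so that 0 is half open, then the shift along the tool's x, y, z in m, then the turn about the tool's x in rad. In form: [[claw, dx, dy, dz, yaw], ...]. A call has 1 to 20 rows; each row is the pose to reach, as a shift and turn from the pose commanded when the call began, along the tool's axes at that moment; what a row does not reach only later rows make up. A row lasts 1/10 s, in which the tool goes at most 50 mm and 8.59 degrees, less where a joint would pass 70% of its speed; a pose out of reach is approached as far as the arm can. A call with a gripper value outside its range is refused whole. The fingers move at their own pace and stop on an object; FORCE is the grip in N (left out, the last holds). Time passes only in rows, so rows that repeat a pose let the fingers close. It gives the time, the measured TCP pose, the force and the opening at its end, in the units of the state.
- env.observe(): the state, without advancing time (a new reading comes with each control period).
- env.get_image(name): name is "side" or "top" or "wrist"; returns the picture (384x512x3 uint8, red, green, blue); there is no depth.
- env.camera_model(name): a dict with "fx", "fy", "cx", "cy" (pixels), "k1" (the pictures are not rectified: a ray, as slopes to the right and down, at radius r is drawn at 1 + k1 r^2 times it, then the intrinsics apply), "origin" and "orientation" of the camera in the world. Camera axes: x right, y up, looking along -z (the intrinsics and any distortion apply to the point x, -y, -z); pixel columns grow to the right and rows downward; lengths in m; the calibration is good to about 2 mm. A picture is of the moment at which its call begins: read the wrist's pose just before it. camera_model takes no time and is no camera call; for the wrist camera it gives the pose at the moment of the call.
- env.close_job(): hands the job in, once; it reports no verdict.
The state is a dict: "time_s": time; "q": joint angles; "qvel": joint speeds; "joint_efforts": joint torques, N m; "position": TCP position; "tool_rot": TCP orientation; "ft_force": force on the tool from outside, world axes, zero at the start; "wrist_torque": the same for the moment, N m; "grip_width": finger opening in m.
Only numpy, scipy, OpenCV 4.12 (cv2) and the standard library are available. Lean on these libraries where they do the work, as an engineer would, in place of code of your own. Each camera call takes 0.05 s, during which the arm holds its last target.

## Working session

There is one attempt and no reset: what is moved stays moved. The work goes in short steps, Python scripts to look and compute and a shell command to move; the robot and the scene stay as the last step left them, time stands still between calls to the robot, and variables do not carry over. Pictures are saved under pics/ and viewed, and the job is handed in when it is done.

```bash
ls; mkdir -p pics; python3 - <<'E'
from rig import env
import cv2
s=env.observe(); print(s)
for n in ["side","top","wrist"]:
    print(n,env.camera_model(n))
    cv2.imwrite(f"pics/{n}0.png",cv2.cvtColor(env.get_image(n),cv2.COLOR_RGB2BGR))
E
```

```text
pics
{'time_s': 0.0, 'q': array([ 5.95125483e+01,  2.18386069e+01,  7.43847426e+01,  1.59742607e-03,
        8.38547054e+01, -1.23327836e+01]), 'qvel': array([ 0.09631234,  0.02917547, -0.06955924,  0.06085895, -0.0339845 ,
       -0.00976283]), 'joint_efforts': array([ 8.16356169e-04, -4.48463881e+01, -2.31276709e+01, -5.48858452e-05,
        4.76699264e-03,  8.24166182e-05]), 'position': array([0.17120318, 0.52239994, 0.24473415]), 'tool_rot': array([[-7.15056745e-04, -9.50217821e-01,  3.11585591e-01],
       [-1.15989650e-03,  3.11586250e-01,  9.50217167e-01],
       [-9.99999072e-01,  3.18052158e-04, -1.32495617e-03]]), 'ft_force': array([0.93641243, 0.16070498, 0.06423518]), 'wrist_torque': array([0.03368444, 0.02215269, 0.00539907]), 'grip_width': 0.08564106584500256}
side {'fx': 402.3563390823959, 'fy': 402.3563390823959, 'cx': 252.53807927222857, 'cy': 192.87399557813836, 'k1': 0.036393953351225625, 'origin': array([ 0.21485418, -0.62218367,  0.79555416]), 'orientation': array([[ 0.89507134,  0.30175292, -0.32831764],
       [-0.44577392,  0.62452098, -0.64129491],
       [ 0.01152864,  0.72036013,  0.69350441]])}
top {'fx': 379.49898125408714, 'fy': 379.49898125408714, 'cx': 248.7408342980586, 'cy': 193.27794793948476, 'k1': -0.10897915571050691, 'origin': array([0.44336903, 0.03068892, 1.25349665]), 'orientation': array([[ 0.01840941,  0.99632133, -0.08369523],
       [-0.99950405,  0.02047787,  0.02392316],
       [ 0.02554906,  0.08321331,  0.99620419]])}
wrist {'fx': 311.1851734399264, 'fy': 311.1851734399264, 'cx': 255.59756465966205, 'cy': 192.2565713113983, 'k1': -0.046079606464796745, 'origin': array([0.10348607, 0.54527444, 0.37362092]), 'orientation': array([[ 0.31068318, -0.91213352, -0.26737316],
       [ 0.95051057,  0.29743618,  0.08978515],
       [-0.0023696 , -0.28203575,  0.95940097]])}
```

View pics/side0.png

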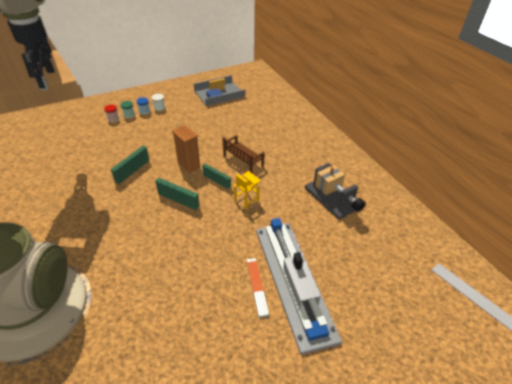

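View pics/top0.png

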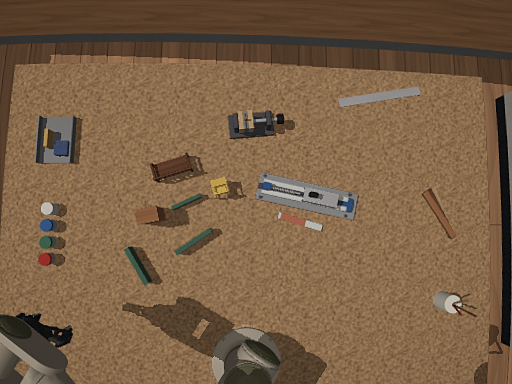

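View pics/wrist0.png

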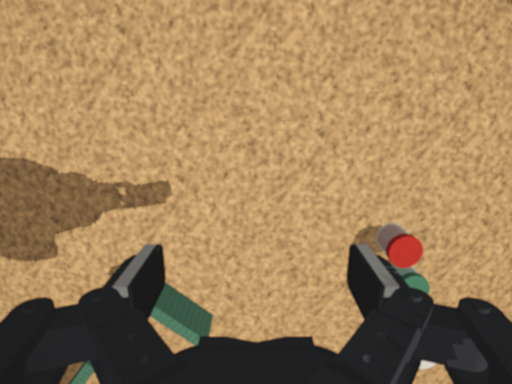

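Green candidates in the top view are A (137,265), B (195,241) and C (187,202); I'll measure their sizes. The magazine is at (305,195), with its blue nose at about (349,205) or the housing at (265,183). Next is an enlarged view of both.

```bash
cat > h.py <<'E'
import numpy as np, cv2
from rig import env
def ray(cam,u,v):
    K=np.array([[cam['fx'],0,cam['cx']],[0,cam['fy'],cam['cy']],[0,0,1.]])
    x,y=cv2.undistortPoints(np.array([[[u,v]]],float),K,np.array([cam['k1'],0,0,0,0.]),).ravel()
    d=cam['orientation']@np.array([x,-y,-1]); return cam['origin'],d
def onz(cam,u,v,z):
    o,d=ray(cam,u,v); return o+d*(z-o[2])/d[2]
def proj(cam,P):
    P=np.atleast_2d(P); c=(P-cam['origin'])@cam['orientation']
    K=np.array([[cam['fx'],0,cam['cx']],[0,cam['fy'],cam['cy']],[0,0,1.]])
    p,_=cv2.projectPoints((c*[1,-1,-1]).reshape(-1,1,3),np.zeros(3),np.zeros(3),K,np.array([cam['k1'],0,0,0,0.])); return p.reshape(-1,2)
def cross(c1,p1,c2,p2):
    o1,d1=ray(c1,*p1);o2,d2=ray(c2,*p2)
    t=np.linalg.lstsq(np.c_[d1,-d2],o2-o1,rcond=None)[0]
    a=o1+d1*t[0];b=o2+d2*t[1]; return (a+b)/2,np.linalg.norm(a-b)
def pic(n,f=None):
    cam=env.camera_model(n); im=cv2.cvtColor(env.get_image(n),cv2.COLOR_RGB2BGR)
    if f: cv2.imwrite('pics/'+f,im)
    return im,cam
E
python3 - <<'E'
from h import *
for n in['top','side']:
    im=cv2.imread(f'pics/{n}0.png'); cam=env.camera_model(n)
    h=cv2.cvtColor(im,cv2.COLOR_BGR2HSV)
    m=cv2.inRange(h,(60,80,20),(95,255,200))
    cs,_=cv2.findContours(m,0,2)
    for c in cs:
        if cv2.contourArea(c)<60: continue
        r=cv2.minAreaRect(c); b=cv2.boxPoints(r)
        P=np.array([onz(cam,*p,.04) for p in b])
        print(n,np.round(r[0]),np.round(r[1],1),np.round(b).tolist(),'sides',np.round([np.linalg.norm(P[0]-P[1]),np.linalg.norm(P[1]-P[2])],3),'ctr',np.round(P.mean(0),3))
im=cv2.imread('pics/top0.png')
cv2.imwrite('pics/t_mag.png',cv2.resize(im[160:240,240:370],None,fx=6,fy=6,interpolation=2))
cv2.imwrite('pics/t_gr.png',cv2.resize(im[170:300,110:240],None,fx=4.5,fy=4.5,interpolation=2))
im=cv2.imread('pics/side0.png')
cv2.imwrite('pics/s_mag.png',cv2.resize(im[210:355,235:355],None,fx=4,fy=4,interpolation=2))
cv2.imwrite('pics/s_gr.png',cv2.resize(im[110:225,100:270],None,fx=4.5,fy=4.5,interpolation=2))
E
```

```text
top [137. 265.] [40.8  8.2] [[123.0, 249.0], [130.0, 245.0], [151.0, 280.0], [144.0, 285.0]] sides [0.026 0.13 ] ctr [0.31  0.352 0.04 ]
top [ 46. 242.] [10. 11.] [[40.0, 237.0], [51.0, 237.0], [51.0, 247.0], [40.0, 247.0]] sides [0.038 0.032] ctr [0.373 0.658 0.04 ]
top [193. 241.] [ 3.9 40.8] [[175.0, 251.0], [209.0, 229.0], [211.0, 232.0], [177.0, 254.0]] sides [0.129 0.012] ctr [0.388 0.176 0.04 ]
side [177. 193.] [46.6 13.1] [[153.0, 190.0], [158.0, 178.0], [201.0, 196.0], [196.0, 208.0]] sides [0.049 0.145] ctr [0.387 0.166 0.04 ]
side [216. 176.] [30.2  8.7] [[201.0, 172.0], [205.0, 165.0], [231.0, 179.0], [227.0, 187.0]] sides [0.035 0.101] ctr [0.511 0.186 0.04 ]
side [130. 164.] [13.9 41.8] [[109.0, 172.0], [142.0, 146.0], [151.0, 157.0], [118.0, 183.0]] sides [0.14  0.063] ctr [0.309 0.34  0.04 ]
```

View pics/t_mag.png

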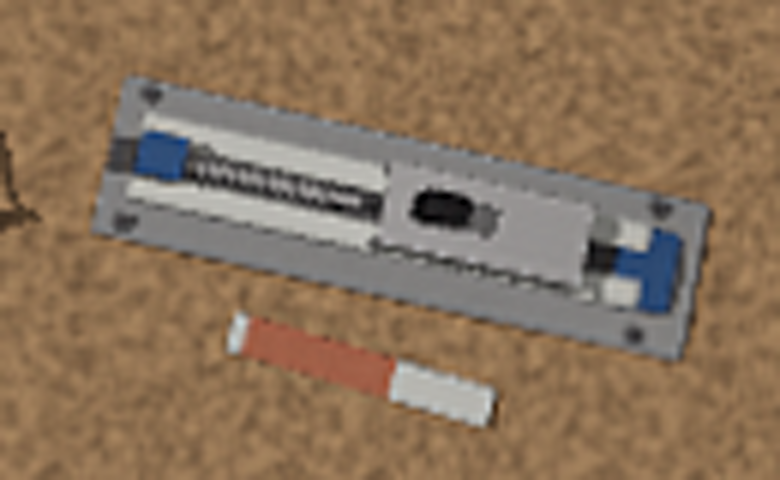

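View pics/t_gr.png

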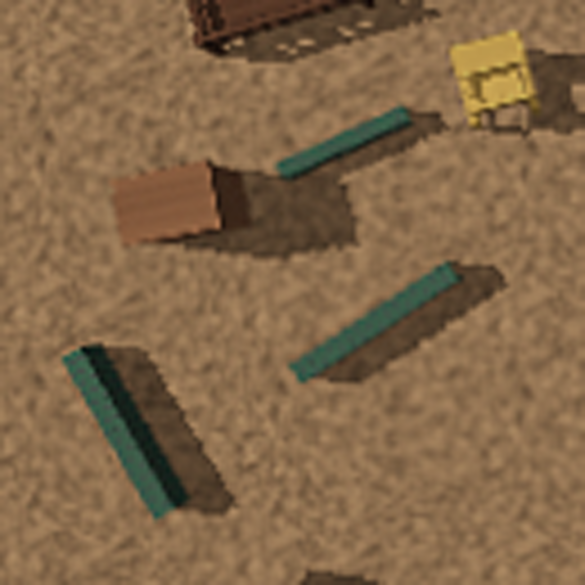

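View pics/s_mag.png

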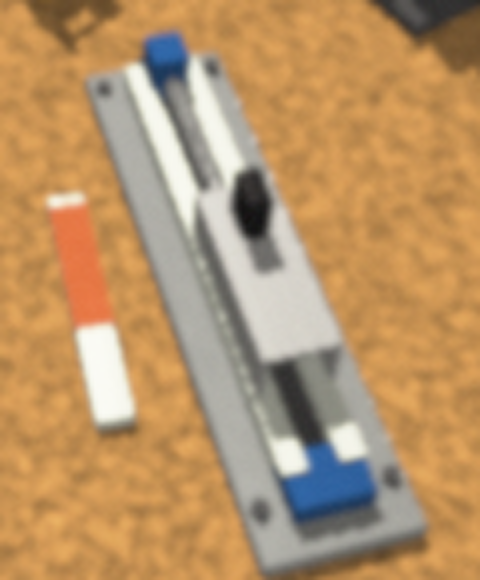

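View pics/s_gr.png

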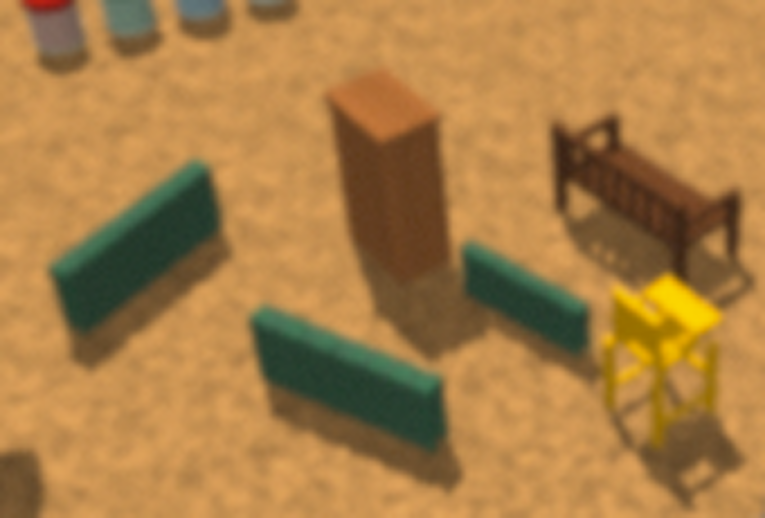

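C (187,202) measures about 100 mm and A and B about 130 mm, so C is the strip meant. It stands between the cabinet, highchair and settee, as the crops confirm. The magazine nose is at right in the top view, the rail is partly open and the sanding stick lies alongside. Next come rough poses.

```bash
python3 - <<'E'
from h import *
im=cv2.imread('pics/top0.png'); cam=env.camera_model('top')
z=np.array([[128,78],[708,207],[683,357],[92,233]])/6+[240,160]-0.42
P=np.array([onz(cam,*p,.012) for p in z])
print('corners',P.round(4).tolist(), [np.linalg.norm(P[i]-P[i-1]).round(3) for i in range(4)])
# image left = housing (+x end 170)
ax=(P[0]+P[3]-P[1]-P[2]);ax/=np.linalg.norm(ax); c=P.mean(0); 
O=c-ax*0.0025; print('mag O',O.round(4),'yaw',np.degrees(np.arctan2(ax[1],ax[0])))
kn=np.array([443,207])/6+[240,160]-.42
k=onz(cam,*kn,.103); print('knob',k.round(4),'mx',(k-O)@ax)
h=cv2.cvtColor(im,cv2.COLOR_BGR2HSV)
m=cv2.inRange(h,(55,60,15),(100,255,200));m[:185]=0;m[215:]=0;m[:,:165]=0;m[:,210:]=0
c=max(cv2.findContours(m,0,2)[0],key=cv2.contourArea); r=cv2.minAreaRect(c); b=cv2.boxPoints(r)
Q=np.array([onz(cam,*p,.04) for p in b]);print('strip',r,Q.round(4).tolist(),Q.mean(0).round(4),[np.linalg.norm(Q[i]-Q[i-1]).round(3) for i in range(4)])
im=cv2.imread('pics/side0.png'); cam2=env.camera_model('side')
print(onz(cam2,204+0,165,.04),onz(cam2,231,180,.04))
for nm,p in dict(cab=(162,209),cab2=(140,222),settee=(195,177),settee2=(155,183)).items(): print(nm,onz(cam,*p,.07 if 's' in nm else .12).round(3))
E
```

```text
corners [[0.6171, -0.0381, 0.012], [0.5525, -0.3626, 0.012], [0.4689, -0.3481, 0.012], [0.5312, -0.0197, 0.012]] [np.float64(0.088), np.float64(0.331), np.float64(0.085), np.float64(0.334)]
mag O [ 0.5419 -0.1946  0.012 ] yaw 78.99979268298446
knob [ 0.5416 -0.1953  0.103 ] mx -0.0007706278436278158
strip ((185.9121551513672, 201.30972290039062), (4.120738506317139, 30.032503128051758), 65.224853515625) [[0.5003, 0.2482, 0.04], [0.5424, 0.162, 0.04], [0.5305, 0.1561, 0.04], [0.4884, 0.2423, 0.04]] [0.5154 0.2022 0.04  ] [np.float64(0.013), np.float64(0.096), np.float64(0.013), np.float64(0.096)]
[0.49751046 0.24259054 0.04      ] [0.54143409 0.14919784 0.04      ]
cab [0.486 0.262 0.12 ]
cab2 [0.446 0.327 0.12 ]
settee [0.591 0.172 0.07 ]
settee2 [0.569 0.297 0.07 ]
```

```bash
python3 -m jog '[[0,0,-0.576,-0.567,1.445],[0,0,-0.576,-0.567,1.445],[0,0,-0.576,-0.567,1.445],[0,0,-0.576,-0.567,1.445],[0,0,-0.576,-0.567,1.445],[0,0,-0.576,-0.567,1.445],[0,0,-0.576,-0.567,1.445],[0,0,-0.576,-0.567,1.445],[0,0,-0.576,-0.567,1.445],[0,0,-0.576,-0.567,1.445],[0,0,-0.576,-0.567,1.445],[0,0,-0.576,-0.567,1.445],[0,0,-0.576,-0.567,1.445],[0,0,-0.576,-0.567,1.445],[0,0,-0.576,-0.567,1.445],[0,0,-0.576,-0.567,1.445],[0,0,-0.576,-0.567,1.445],[0,0,-0.576,-0.567,1.445],[0,0,-0.576,-0.567,1.445],[0,0,-0.576,-0.567,1.445]]'
python3 - <<'E'
from h import *
im,cam=pic('wrist','w1.png'); s=env.observe(); print(s['position'],s['tool_rot'],s['time_s']); 
np.save('w1.npy',cam,allow_pickle=True)
E
```

```text
time_s: 2.15
position: [0.5416, -0.1942, 0.2457]
tool_rot: [[0.0, 0.189, 0.982], [0.0, 0.982, -0.189], [-1.0, 0.0, 0.0]]
ft_force: [0.1, 0.4, 0.4]
grip_width: 0.0428
[ 0.54172171 -0.19425086  0.24579274] [[ 2.62150781e-04  1.88365377e-01  9.82098985e-01]
 [-9.65791496e-05  9.82099019e-01 -1.88365358e-01]
 [-9.99999961e-01 -4.54701590e-05  2.75650193e-04]] 2.2
```

View pics/w1.png

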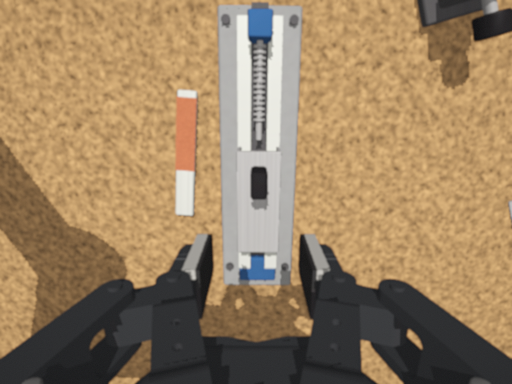

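The wrist view shows the whole magazine, with the base from (219,6) to (292,284), the knob at (259,183), the nose at (258,268) and the sanding stick at (186,152). I'll enlarge it for accurate edges.

```bash
python3 - <<'E'
from h import *
im=cv2.imread('pics/w1.png')
a=cv2.resize(im[0:150,205:315],None,fx=4,fy=4,interpolation=2);b=cv2.resize(im[140:290,205:315],None,fx=4,fy=4,interpolation=2)
cv2.imwrite('pics/w1z.png',cv2.hconcat([b,cv2.resize(a,None,fx=.8,fy=.8)]) if 0 else np.hstack([a[:, :396],b[:,:396]]))
E
```

```text
(no output)
```

View pics/w1z.png

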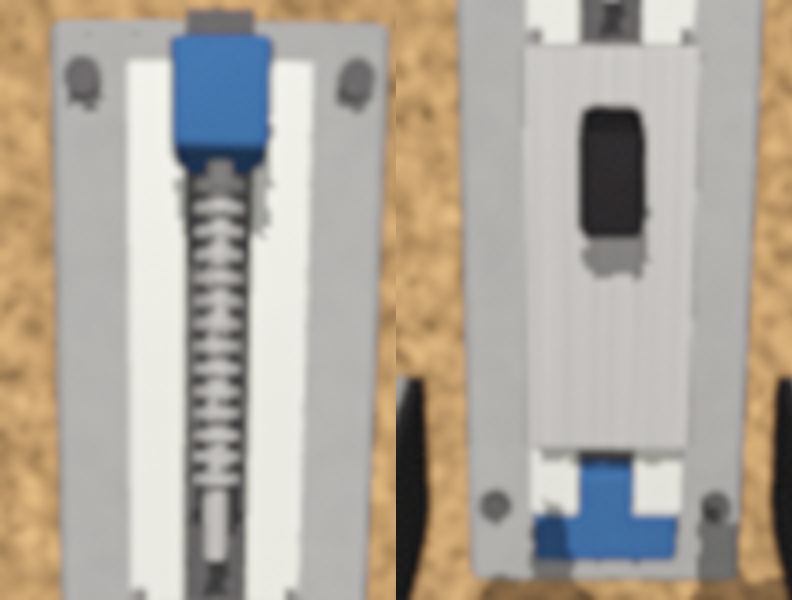

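```bash
python3 - <<'E'
from h import *
cam=np.load('w1.npy',allow_pickle=True).item()
L=lambda x,y:(205+x/4-.4,y/4-.4); R=lambda x,y:(205+(x-396)/4-.4,140+y/4-.4)
c=np.array([onz(cam,*p,.012) for p in [L(54,22),L(387,27),R(737,577),R(471,576)]])
print(c.round(4).tolist(),[np.linalg.norm(c[i]-c[i-1]).round(4) for i in range(4)])
ax=c[0]+c[1]-c[2]-c[3];ax/=np.linalg.norm(ax);ay=np.array([-ax[1],ax[0],0]);O=c.mean(0)-.0025*ax
print('O',O,'yaw',np.degrees(np.arctan2(ax[1],ax[0])))
def m(p,z):
    q=onz(cam,*p,z)-O;return (q@ax).round(4),(q@ay).round(4)
print('rail front L,R',m(R(527,448),.069),m(R(686,450),.069),'back',m(R(524,43),.069),m(R(700,45),.069))
print('knob far top',m(R(583,108),.103),m(R(643,108),.103),'near top',m(R(583,237),.103))
print('housing far',m(L(172,38),.056),m(L(270,38),.056))
print('nose near', m(R(535,556),.028),m(R(674,556),.028))
print('wall far end',m(L(127,60),.03),m(L(312,62),.03))
E
```

```text
[[0.5352, -0.0203, 0.012], [0.6208, -0.0378, 0.012], [0.5565, -0.3625, 0.012], [0.4693, -0.3454, 0.012]] [np.float64(0.3317), np.float64(0.0873), np.float64(0.331), np.float64(0.0889)]
O [ 0.54496117 -0.19393767  0.012     ] yaw 78.66848695886833
rail front L,R (np.float64(-0.0863), np.float64(0.0219)) (np.float64(-0.0865), np.float64(-0.0213)) back (np.float64(0.024), np.float64(0.0218)) (np.float64(0.0239), np.float64(-0.0216))
knob far top (np.float64(0.0148), np.float64(0.0068)) (np.float64(0.015), np.float64(-0.0066)) near top (np.float64(-0.0152), np.float64(0.0066))
housing far (np.float64(0.1533), np.float64(0.0116)) (np.float64(0.1535), np.float64(-0.011))
nose near (np.float64(-0.1455), np.float64(0.0221)) (np.float64(-0.1451), np.float64(-0.022))
wall far end (np.float64(0.1549), np.float64(0.0235)) (np.float64(0.1549), np.float64(-0.0228))
```

```bash
python3 -m jog '[[0,0.05,-0.002,0.003,0.008],[0,0.09,-0.002,0.003,0.008],[0,0.12,-0.002,0.003,0.008],[0,0.14,-0.002,0.003,0.008],[0,0.157,-0.002,0.003,0.008],[0,0.157,-0.002,0.003,0.008],[-1,0.157,-0.002,0.003,0.008],[-1,0.157,-0.002,0.003,0.008],[-1,0.157,-0.002,0.003,0.008],[-1,0.157,-0.002,0.003,0.008],[-1,0.157,-0.002,0.003,0.008],[-1,0.157,-0.002,0.003,0.008]]' 40
```

```text
time_s: 3.4
position: [0.5439, -0.1978, 0.0898]
tool_rot: [[-0.001, 0.197, 0.98], [-0.0, 0.98, -0.197], [-1.0, -0.0, -0.001]]
ft_force: [-6.5, 1.5, 5.9]
grip_width: 0.0153
```

```bash
python3 -m jog '[[-1,0,0.01,0,0],[-1,0,0.02,0,0],[-1,0,0.035,0,0],[-1,0,0.05,0,0],[-1,0,0.065,0,0],[-1,0,0.075,0,0],[-1,0,0.083,0,0],[-1,0,0.088,0,0],[-1,0,0.091,0,0],[-1,0,0.091,0,0]]'
```

```text
time_s: 4.4
position: [0.5618, -0.1083, 0.0898]
tool_rot: [[-0.001, 0.197, 0.98], [-0.0, 0.98, -0.197], [-1.0, -0.0, -0.001]]
ft_force: [-6.7, 2.3, 6.8]
grip_width: 0.0154
```

```bash
python3 -m jog '[[-1,0,0.001,0,0],[-1,0,0.002,0,0],[-1,0,0.003,0,0],[-1,0,0.003,0,0]]'
```

```text
time_s: 4.8
position: [0.5619, -0.1081, 0.0898]
tool_rot: [[-0.002, 0.197, 0.98], [-0.004, 0.98, -0.197], [-1.0, -0.005, -0.001]]
ft_force: [-10.8, -10.8, 4.8]
grip_width: 0.0151
```

```bash
python3 -m jog '[[0,0,0,0,0],[0,0,0,0,0],[0,0,0,0,0],[0,-0.05,0,0,0],[0,-0.1,0,0,0],[0,-0.155,0,0,0],[0,-0.155,0.293,-0.106,-0.652],[0,-0.155,0.293,-0.106,-0.652],[0,-0.155,0.293,-0.106,-0.652],[0,-0.155,0.293,-0.106,-0.652],[0,-0.155,0.293,-0.106,-0.652],[0,-0.155,0.293,-0.106,-0.652],[0,-0.155,0.293,-0.106,-0.652],[0,-0.155,0.293,-0.106,-0.652],[0,-0.155,0.293,-0.106,-0.652],[0,-0.155,0.293,-0.106,-0.652],[0,-0.155,0.293,-0.106,-0.652]]'
python3 - <<'E'
from h import *
im,cam=pic('wrist','w2.png'); s=env.observe(); print(s['position'],s['time_s'],s['grip_width'])
np.save('w2.npy',cam,allow_pickle=True)
im,cam=pic('top','t2.png')
cv2.imwrite('pics/t2z.png',cv2.resize(im[160:240,240:370],None,fx=6,fy=6,interpolation=2))
E
```

```text
time_s: 6.5
position: [0.5176, 0.2009, 0.2433]
tool_rot: [[-0.0, -0.436, 0.9], [-0.0, 0.9, 0.436], [-1.0, -0.0, -0.0]]
ft_force: [0.4, 0.3, -0.4]
grip_width: 0.0424
[0.51755087 0.20106315 0.24333424] 6.55 0.04261401995658749
```

View pics/w2.png

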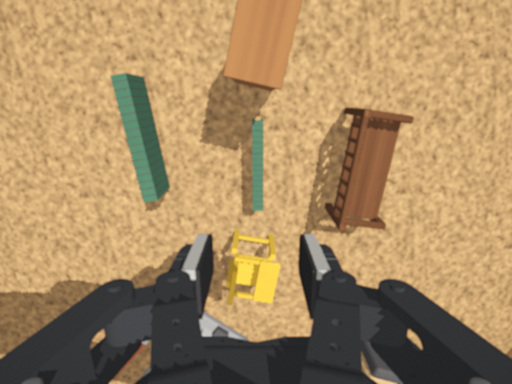

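View pics/t2z.png

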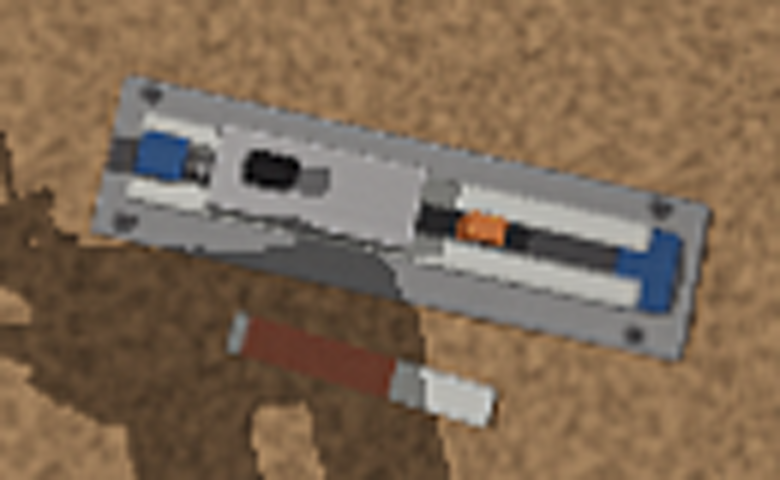

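The rail is back, clear of the orange follower at zoom (483,229). In the wrist view the strip meant is at (258,165), between the cabinet (263,40), highchair (253,270) and settee (370,170), with the longer look-alike at (140,137). I'll measure it and confirm in a crop.

```bash
python3 - <<'E'
from h import *
im=cv2.imread('pics/w2.png');cam=np.load('w2.npy',allow_pickle=True).item()
h=cv2.cvtColor(im,cv2.COLOR_BGR2HSV)
m=cv2.inRange(h,(60,70,15),(100,255,220))
for c in cv2.findContours(m,0,2)[0]:
    if cv2.contourArea(c)<200: continue
    r=cv2.minAreaRect(c);b=cv2.boxPoints(r)
    # pixel-centre outline: widen half px is ignored
    Q=np.array([onz(cam,*p,.04) for p in b]); l=[np.linalg.norm(Q[i]-Q[i-1]).round(4) for i in range(4)]
    e=Q[0]-Q[1] if np.linalg.norm(Q[0]-Q[1])>np.linalg.norm(Q[1]-Q[2]) else Q[1]-Q[2]
    print(np.round(b,1).tolist(),l,Q.mean(0).round(4),np.degrees(np.arctan2(e[1],e[0])))
# fine check: rail back position from knob in the wrist? not visible
cv2.imwrite('pics/w2z.png',cv2.resize(im[100:225,200:320],None,fx=4.5,fy=4.5,interpolation=2))
R=env.observe()['tool_rot'];p=env.observe()['position']
for nm,q,z in[('cab nearR',(280,88),.12),('cab nearL',(225,76),.12),('set nearL',(327,208),.072),('set topL',(345,110),.072),('hc far',(237,232),.096),('hc farR',(274,240),.096)]:
    w=onz(cam,*q,z); print(nm,w.round(3),'tool y,z from strip view TCP',((w-p)@R[:,1]).round(3),((w-p)@R[:,2]).round(3))
E
```

```text
[[133.10000610351562, 159.60000610351562], [159.60000610351562, 152.60000610351562], [170.89999389648438, 194.8000030517578], [144.39999389648438, 201.8000030517578]] [np.float64(0.0489), np.float64(0.0307), np.float64(0.0483), np.float64(0.032)] [0.4191 0.1427 0.04  ] 126.16216049331979
[[119.69999694824219, 107.19999694824219], [149.10000610351562, 102.69999694824219], [151.3000030517578, 116.80000305175781], [121.9000015258789, 121.30000305175781]] [np.float64(0.0145), np.float64(0.0317), np.float64(0.0144), np.float64(0.032)] [0.3783 0.2013 0.04  ] -146.4214914046964
cab nearR [0.499 0.283 0.12 ] tool y,z from strip view TCP 0.081 0.019
cab nearL [0.457 0.272 0.12 ] tool y,z from strip view TCP 0.09 -0.023
set nearL [0.598 0.203 0.072] tool y,z from strip view TCP -0.034 0.073
set topL [0.566 0.295 0.072] tool y,z from strip view TCP 0.064 0.084
hc far [0.523 0.149 0.096] tool y,z from strip view TCP -0.05 -0.018
hc farR [0.559 0.157 0.096] tool y,z from strip view TCP -0.058 0.018
```

View pics/w2z.png

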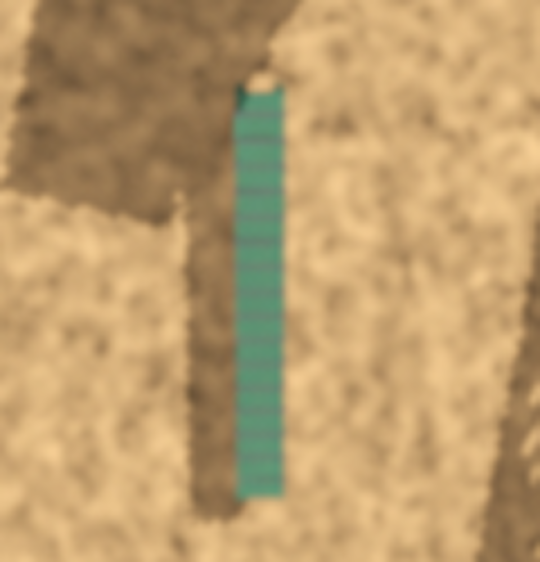

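```bash
python3 - <<'E'
from h import *
cam=np.load('w2.npy',allow_pickle=True).item(); s=env.observe();R=s['tool_rot'];p=s['position']
Q=np.array([onz(cam,200+x/4.5-.4,100+y/4.5-.4,.04) for x,y in[(235,92),(283,91),(285,496),(237,496)]])
print([np.linalg.norm(Q[i]-Q[i-1]).round(4) for i in range(4)])
e=Q[0]+Q[1]-Q[2]-Q[3]; c=Q.mean(0); print(c.round(4),np.degrees(np.arctan2(e[1],e[0])),'tool off',((c-p)@R).round(4),'tool y ang',np.degrees(np.arctan2(R[1,1],R[0,1])))
im=cv2.imread('pics/w2.png')
cv2.imwrite('pics/hc.png',cv2.resize(im[215:315,190:330],None,fx=4.5,fy=4.5,interpolation=2))
E
```

```text
[np.float64(0.0993), np.float64(0.0111), np.float64(0.0996), np.float64(0.0121)]
[0.5184 0.2044 0.04  ] 116.25794087674765 tool off [0.2033 0.0025 0.0022] tool y ang 115.8663509628344
```

View pics/hc.png

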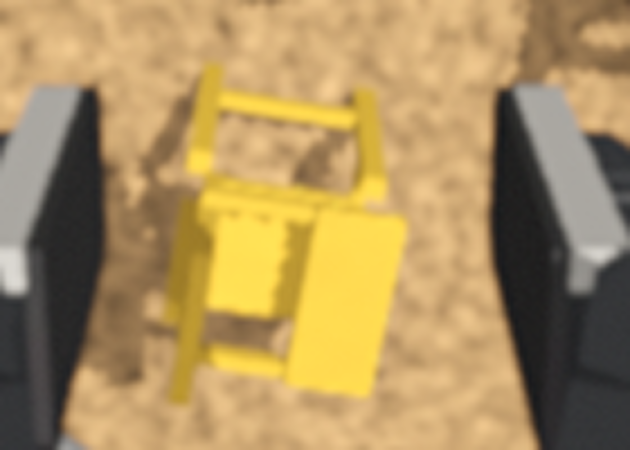

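```bash
python3 -m jog '[[0,0.04,0.0025,0.002,-0.007],[0,0.08,0.0025,0.002,-0.007],[0,0.12,0.0025,0.002,-0.007],[0,0.16,0.0025,0.002,-0.007],[0,0.19,0.0025,0.002,-0.007],[0,0.205,0.0025,0.002,-0.007],[0,0.214,0.0025,0.002,-0.007],[0,0.214,0.0025,0.002,-0.007],[-1,0.214,0.0025,0.002,-0.007],[-1,0.214,0.0025,0.002,-0.007],[-1,0.214,0.0025,0.002,-0.007],[-1,0.214,0.0025,0.002,-0.007],[-1,0.214,0.0025,0.002,-0.007],[-1,0.214,0.0025,0.002,-0.007]]' 45
```

```text
time_s: 8.0
position: [0.5185, 0.2054, 0.0304]
tool_rot: [[0.002, -0.444, 0.896], [0.0, 0.896, 0.444], [-1.0, -0.001, 0.002]]
ft_force: [-1.2, -1.2, 6.8]
grip_width: 0.0112
```

```bash
python3 -m jog '[[-1,-0.02,0,0,0],[-1,-0.05,0,0,0],[-1,-0.09,0,0,0],[-1,-0.13,0,0,0],[-1,-0.17,0,0,0],[-1,-0.17,-0.037,-0.018,0],[-1,-0.17,-0.075,-0.036,0.1],[-1,-0.17,-0.113,-0.054,0.2],[-1,-0.17,-0.15,-0.072,0.3],[-1,-0.17,-0.188,-0.09,0.4],[-1,-0.17,-0.226,-0.108,0.5],[-1,-0.17,-0.264,-0.127,0.6],[-1,-0.17,-0.301,-0.145,0.657],[-1,-0.17,-0.339,-0.163,0.657],[-1,-0.17,-0.377,-0.181,0.657],[-1,-0.17,-0.415,-0.2,0.657],[-1,-0.17,-0.44,-0.212,0.657],[-1,-0.17,-0.453,-0.218,0.657],[-1,-0.17,-0.453,-0.218,0.657],[-1,-0.17,-0.453,-0.218,0.657]]'
python3 - <<'E'
from h import *
im,cam=pic('wrist','w3.png'); s=env.observe(); print(s['position'],s['tool_rot'],s['time_s'],s['grip_width'])
np.save('w3.npy',cam,allow_pickle=True)
E
```

```text
time_s: 10.0
position: [0.5237, -0.2961, 0.1992]
tool_rot: [[-0.0, 0.195, 0.981], [0.001, 0.981, -0.195], [-1.0, 0.001, -0.001]]
ft_force: [0.1, 0.8, -1.6]
grip_width: 0.0112
[ 0.52377329 -0.29581753  0.19936976] [[-2.89249469e-04  1.94448498e-01  9.80912686e-01]
 [ 6.81087707e-04  9.80912538e-01 -1.94448268e-01]
 [-9.99999726e-01  6.11843514e-04 -4.16164913e-04]] 10.05 0.010759753234899238
```

View pics/w3.png

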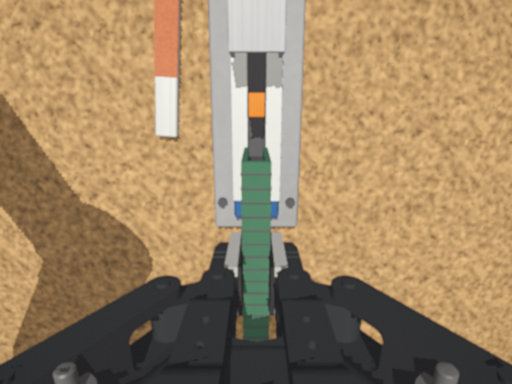

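```bash
python3 - <<'E'
from h import *
im=cv2.imread('pics/w3.png')
a=cv2.resize(im[40:170,205:310],None,fx=4.4,fy=4.4,interpolation=2);b=cv2.resize(im[140:270,205:310],None,fx=4.4,fy=4.4,interpolation=2)
b2=im[225:345,225:290]
cv2.imwrite('pics/w3z.png',np.hstack([a[:,:396],b[:,:396]])); cv2.imwrite('pics/w3e.png',cv2.resize(b2,None,fx=4.5,fy=4.5,interpolation=2))
E
```

```text
(no output)
```

View pics/w3z.png

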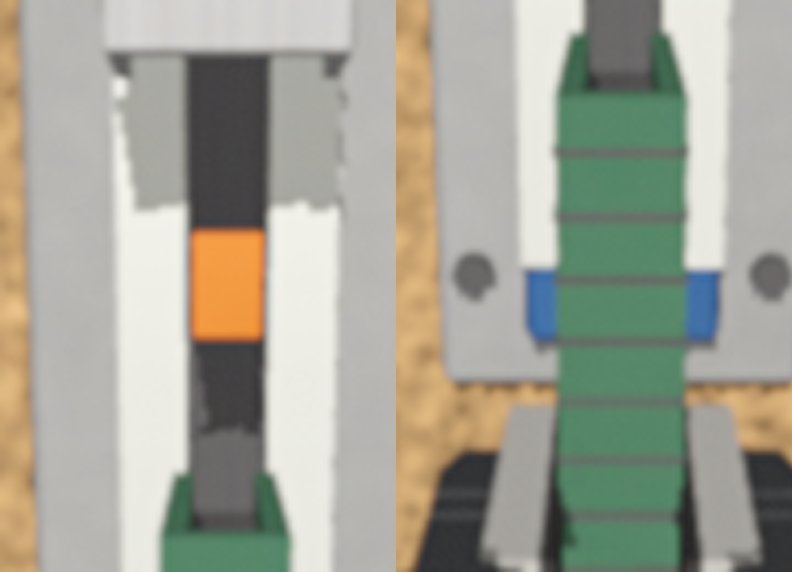

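View pics/w3e.png

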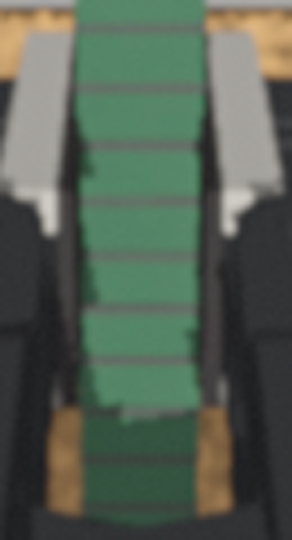

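```bash
python3 - <<'E'
from h import *
cam=np.load('w3.npy',allow_pickle=True).item()
p=np.array([.52377,-.29582,.19937]);R=np.array([[0,.19445,.98091],[0,.98091,-.19445],[-1,0,0]])
A=lambda x,y:(205+x/4.4-.4,40+y/4.4-.4);B=lambda x,y:(205+(x-396)/4.4-.4,140+y/4.4-.4)
def t(q,z): w=onz(cam,*q,z)-p; return (w@R[:,1:]).round(4)
print('strip far edge',t(B(558,93),.209),t(B(684,93),.209),'strip sides lower',t(B(558,400),.209),t(B(685,400),.209))
print('strip far bottom L,R',t(B(572,36),.169),t(B(668,36),.169))
print('wall outer',t(A(114,220),.03),t(A(341,220),.03),'|',t(B(521,230),.03),t(B(724,230),.03))
print('chan inner',t(A(188,200),.03),t(A(269,200),.03),'|',t(A(190,400),.03),t(A(264,400),.03))
print('follower top near',t(A(192,340),.055),t(A(265,340),.055),'far',t(A(192,230),.055),t(A(265,230),.055))
print('rail front',t(A(106,52),.069),t(A(352,50),.069))
print('nose near',t(B(530,343),.028),t(B(716,343),.028),'nose wide far',t(B(527,270),.028))
print('base near',t(B(448,380),.012))
E
```

```text
strip far edge [ 0.0494 -0.0053] [0.0494 0.0058] strip sides lower [ 0.0201 -0.0056] [0.0201 0.0063]
strip far bottom L,R [ 0.0486 -0.0054] [0.0486 0.0058]
wall outer [ 0.0818 -0.0228] [0.0819 0.0244] | [-0.0156 -0.0223] [-0.0156  0.0237]
chan inner [ 0.0858 -0.0073] [0.0858 0.0094] | [ 0.0448 -0.0072] [0.0448 0.0087]
follower top near [ 0.0586 -0.0061] [0.0586 0.0081] far [ 0.0791 -0.006 ] [0.0791 0.0079]
rail front [ 0.1089 -0.0206] [0.1092 0.0226]
nose near [-0.0438 -0.0209] [-0.0438  0.0226] nose wide far [-0.0258 -0.0213]
base near [-0.0598 -0.0427]
```

```bash
python3 -m jog '[[-1,0.04,0,0.0007,0],[-1,0.08,0,0.0007,0],[-1,0.11,0,0.0007,0],[-1,0.128,0,0.0007,0],[-1,0.136,0,0.0007,0],[-1,0.136,0,0.0007,0],[-1,0.136,0.008,0.0007,0],[-1,0.136,0.014,0.0007,0],[-1,0.136,0.02,0.0007,0],[-1,0.136,0.026,0.0007,0],[-1,0.136,0.032,0.0007,0],[-1,0.136,0.038,0.0007,0],[-1,0.136,0.0425,0.0007,0],[-1,0.136,0.0425,0.0007,0],[-1,0.136,0.0425,0.0007,0]]'
python3 - <<'E'
from h import *
im,cam=pic('wrist','w4.png'); s=env.observe(); print(s['position'],s['ft_force'],s['time_s'],s['grip_width'])
np.save('w4.npy',cam,allow_pickle=True)
E
```

```text
time_s: 11.55
position: [0.5327, -0.256, 0.0634]
tool_rot: [[0.0, 0.196, 0.981], [-0.0, 0.981, -0.196], [-1.0, -0.0, 0.0]]
ft_force: [0.7, -3.9, -0.3]
grip_width: 0.0111
[ 0.53270941 -0.25611606  0.06335699] [-0.72211416 -3.66069442  0.07222046] 11.6 0.011381326864918469
```

View pics/w4.png

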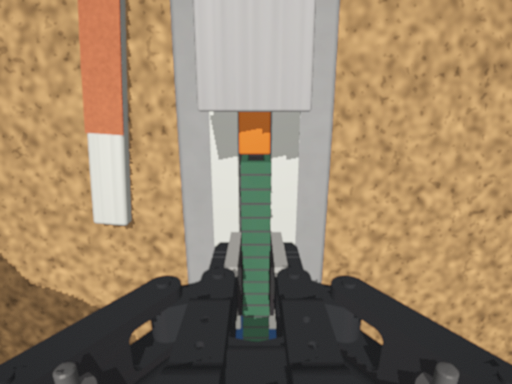

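The strip lies in line over the channel and has pushed the follower (orange, 238–271, 112–153) towards the rail; the 3.8 N reaction fits the spring. I'll check how far past home it is.

```bash
python3 - <<'E'
from h import *
cam=np.load('w4.npy',allow_pickle=True).item()
p=np.array([.53271,-.25612,.06336]);R=np.array([[0,.1965,.9805],[0,.9805,-.1965],[-1,0,0]])
t=lambda q,z:((onz(cam,*q,z)-p)@R[:,1:]).round(4)
print('rail',t((197,109.5),.069),t((312,109.5),.069));print('foll',t((239,153),.055),t((271,153),.055));print('strip',t((240,156),.073),t((271,156),.073));print('walls',t((214,230),.03),t((296,230),.03))
E
```

```text
rail [ 0.069  -0.0223] [0.0691 0.0219]
foll [ 0.0499 -0.0071] [0.0499 0.0071]
strip [ 0.0516 -0.0058] [0.0517 0.0062]
walls [ 0.0021 -0.0232] [0.0022 0.0231]
```

```bash
python3 -m jog '[[-1,0,0.002,0,0],[-1,0,0.002,0,0],[-1,0.003,0.002,0,0],[-1,0.006,0.002,0,0],[-1,0.009,0.002,0,0],[-1,0.011,0.002,0,0],[-1,0.0125,0.002,0,0],[-1,0.0125,0.002,0,0]]'
```

```text
time_s: 12.4
position: [0.5329, -0.2538, 0.0505]
tool_rot: [[-0.001, 0.196, 0.981], [0.0, 0.981, -0.196], [-1.0, 0.0, -0.001]]
ft_force: [-0.0, -3.8, -2.2]
grip_width: 0.0108
```

```bash
python3 -m jog '[[-0.3,0,0,0,0],[-0.3,0,0,0,0],[-0.3,0,0,0,0],[-0.3,0,0,0,0],[-0.3,-0.03,0,0,0],[-0.3,-0.07,0,0,0],[-0.3,-0.11,0,0,0],[-0.3,-0.15,0,0,0],[-0.3,-0.15,0,0,0],[-0.3,-0.15,0,0,0]]'
python3 - <<'E'
from h import *
im,cam=pic('wrist','w5.png'); s=env.observe(); print(s['position'],s['ft_force'],s['time_s'],s['grip_width'])
np.save('w5.npy',cam,allow_pickle=True)
im,cam=pic('side','s5.png'); cv2.imwrite('pics/s5z.png',cv2.resize(im[210:355,235:355],None,fx=4,fy=4,interpolation=2))
E
```

```text
time_s: 13.4
position: [0.5331, -0.2538, 0.2013]
tool_rot: [[0.001, 0.196, 0.981], [-0.001, 0.981, -0.196], [-1.0, -0.0, 0.001]]
ft_force: [-0.4, 0.2, -1.5]
grip_width: 0.0298
[ 0.53272679 -0.25356272  0.20011941] [ 1.02869372 -1.07562067 -0.08026077] 13.45 0.029847294095310922
```

View pics/w5.png

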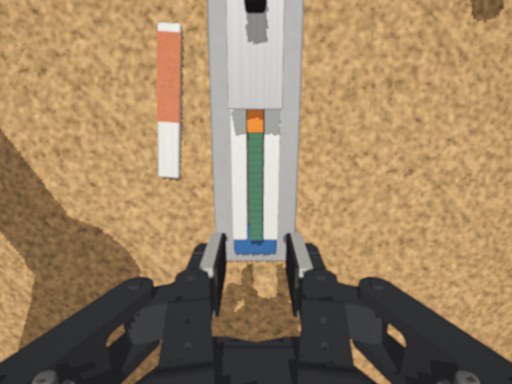

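View pics/s5z.png

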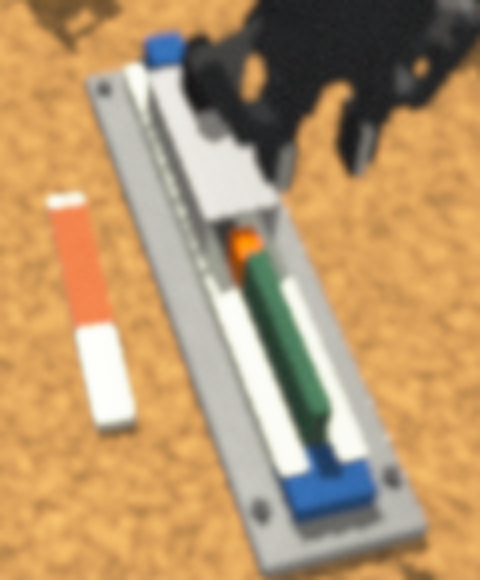

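```bash
python3 - <<'E'
from h import *
im=cv2.imread('pics/w5.png');cv2.imwrite('pics/w5z.png',cv2.resize(im[95:265,205:310],None,fx=3.5,fy=3.5,interpolation=2))
E
```

```text
(no output)
```

View pics/w5z.png

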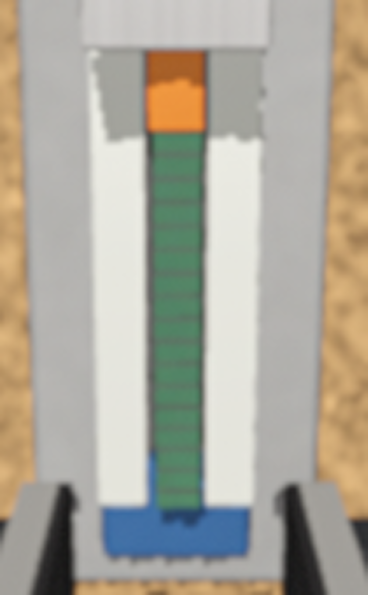

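```bash
python3 - <<'E'
from h import *
cam=np.load('w5.npy',allow_pickle=True).item()
s=env.observe();p=s['position'];R=s['tool_rot']
Z=lambda x,y:(205+x/3.5-.4,95+y/3.5-.4)
t=lambda q,z:((onz(cam,*Z(*q),z)-p)@R[:,1:]).round(4)
print('rail',t((83,47),.069),t((270,47),.069))
print('foll near',t((147,132),.055),t((207,132),.055))
for z in(.060,.068):print('strip far',z,t((152,134),z),t((206,134),z),'near',t((157,508),z),t((204,508),z))
print('nose near',t((106,557),.028),t((247,557),.028),'walls',t((93,200),.03),t((264,200),.03))
# side: crown height of near end, triangulate the near crown corner
E
```

```text
rail [ 0.0661 -0.0209] [0.0661 0.0225]
foll near [ 0.0451 -0.0066] [0.0451 0.0084]
strip far 0.06 [ 0.0451 -0.0052] [0.0451 0.008 ] near [-0.055  -0.0044] [-0.055   0.0083]
strip far 0.068 [ 0.0459 -0.005 ] [0.0459 0.0078] near [-0.0512 -0.0043] [-0.0512  0.0081]
nose near [-0.0866 -0.0208] [-0.0865  0.0226] walls [ 0.024  -0.0223] [0.0241 0.0251]
```

The strip measures 100.1 mm at crown height 60 mm, with its near end at magazine x ≈ −116 mm, so it is home and down. Next I'll grip the knob and shut the rail.

```bash
python3 -m jog '[[0,0,0.05,0.001,0],[0,0,0.1,0.001,0],[0,0,0.149,0.001,0],[0,0,0.149,0.001,0],[0,0.04,0.149,0.001,0],[0,0.08,0.149,0.001,0],[0,0.1,0.149,0.001,0],[0,0.111,0.149,0.001,0],[0,0.111,0.149,0.001,0],[-1,0.111,0.149,0.001,0],[-1,0.111,0.149,0.001,0],[-1,0.111,0.149,0.001,0],[-1,0.111,0.149,0.001,0],[-1,0.111,0.149,0.001,0],[-1,0.111,0.149,0.001,0]]' 40
```

```text
time_s: 15.0
position: [0.5619, -0.1079, 0.0911]
tool_rot: [[-0.002, 0.196, 0.981], [-0.0, 0.981, -0.196], [-1.0, -0.001, -0.002]]
ft_force: [-9.6, -0.2, 5.0]
grip_width: 0.0151
```

```bash
python3 -m jog '[[-1,0,-0.01,0,0],[-1,0,-0.02,0,0],[-1,0,-0.035,0,0],[-1,0,-0.05,0,0],[-1,0,-0.065,0,0],[-1,0,-0.08,0,0],[-1,0,-0.095,0,0],[-1,0,-0.107,0,0],[-1,0,-0.117,0,0],[-1,0,-0.124,0,0],[-1,0,-0.127,0,0],[-1,0,-0.127,0,0]]'
```

```text
time_s: 16.2
position: [0.5369, -0.2326, 0.0911]
tool_rot: [[-0.003, 0.196, 0.981], [0.0, 0.981, -0.196], [-1.0, -0.0, -0.003]]
ft_force: [-10.6, 0.8, 5.4]
grip_width: 0.0155
```

```bash
python3 -m jog '[[-1,0,-0.001,0,0],[-1,0,-0.002,0,0],[-1,0,-0.003,0,0],[-1,0,-0.004,0,0],[-1,0,-0.005,0,0],[-1,0,-0.005,0,0]]'
```

```text
time_s: 16.8
position: [0.5363, -0.2355, 0.0911]
tool_rot: [[-0.002, 0.195, 0.981], [0.003, 0.981, -0.195], [-1.0, 0.003, -0.003]]
ft_force: [-7.4, 9.6, 7.0]
grip_width: 0.015
```

```bash
python3 -m jog '[[0,0,0,0,0],[0,0,0,0,0],[0,0,0,0,0],[0,-0.04,0,0,0],[0,-0.08,0,0,0],[0,-0.13,0,0,0],[0,-0.17,-0.03,0,0],[0,-0.17,-0.06,0,0],[0,-0.17,-0.06,0,0]]'
python3 - <<'E'
from h import *
im,cam=pic('wrist','w6.png'); s=env.observe(); print(s['position'],s['ft_force'],s['time_s'],s['grip_width'])
np.save('w6.npy',cam,allow_pickle=True)
im,cam=pic('side','s6.png'); im2,_=pic('top','t6.png')
cv2.imwrite('pics/w6z.png',np.hstack([cv2.resize(cv2.imread('pics/w6.png')[60:285,205:310],None,fx=2.6,fy=2.6,interpolation=2),cv2.resize(im[210:355,235:355],(484,585),interpolation=2)]))
a=cv2.imread('pics/top0.png')
cv2.imwrite('pics/t6c.png',np.vstack([a[100:250,130:380],im2[100:250,130:380]]).repeat(2,0).repeat(2,1))
E
```

```text
time_s: 17.7
position: [0.525, -0.2994, 0.2608]
tool_rot: [[0.002, 0.199, 0.98], [-0.003, 0.98, -0.199], [-1.0, -0.002, 0.002]]
ft_force: [-0.4, -0.2, -0.7]
grip_width: 0.0428
[ 0.52516388 -0.29764872  0.2598729 ] [-0.29844568  0.32929739 -0.40128383] 17.75 0.042825055931940345
```

View pics/w6z.png

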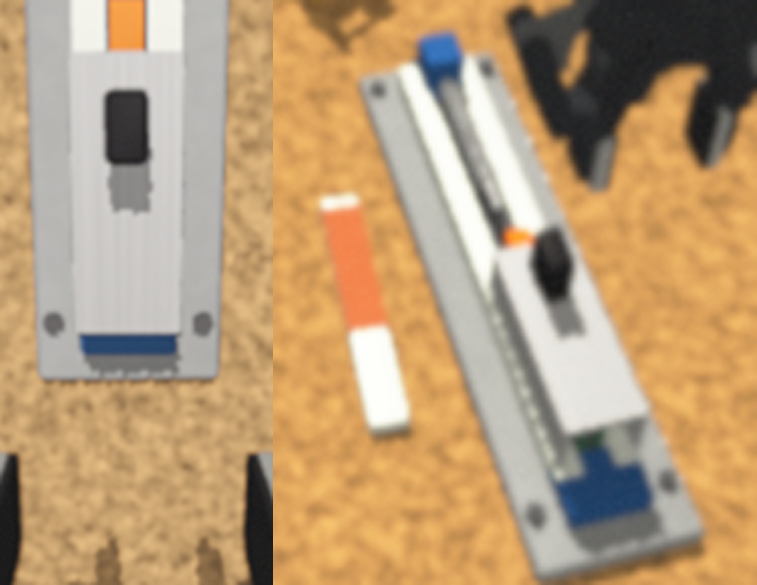

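View pics/t6c.png

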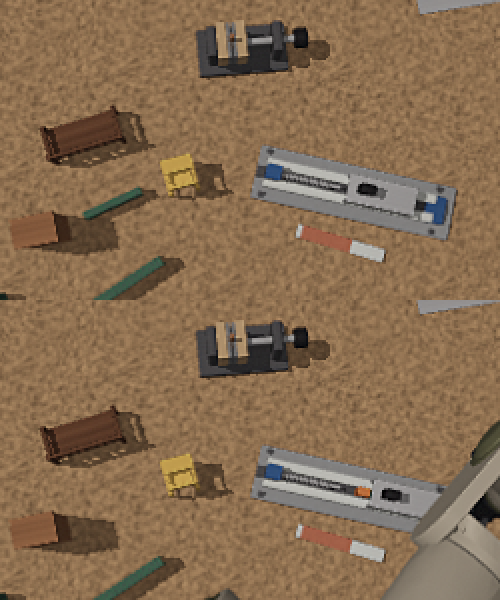

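The rail covers the strip, with its front edge at zoom (130,334) just short of the nose and the follower held back behind it. In the before and after crops the bystanders sit at the same pixels. One last number, then I'll hand in.

```bash
python3 - <<'E'
from h import *
cam=np.load('w6.npy',allow_pickle=True).item()
O=np.array([.54496,-.19394,0]);a=np.radians(78.67);ax=np.array([np.cos(a),np.sin(a),0])
Z=lambda x,y:(205+x/2.6-.4,60+y/2.6-.4)
for n,q,z in[('rail front',(130,334),.069),('rail back',(125,52),.069),('nose near',(130,354),.028),('base near',(130,379),.012)]:print(n,((onz(cam,*Z(*q),z)-O)@ax).round(4))
env.close_job(); print(env.observe()['time_s'])
E
```

```text
rail front -0.1256
rail back -0.0156
nose near -0.1469
base near -0.1647
the job is handed in; nothing more can be done
the job is handed in; nothing more can be done
```

The magazine is refilled and the job is handed in after about 18 s of robot time. I slid the rail back to its end stop, then gripped the 100 mm green strip; the two look-alikes measure about 130 mm. I pushed the follower back with the strip, lowered it behind the front stop and let go. Then I slid the rail shut.

- **Strip:** after release it measured 100.1 mm at crown height 60 mm, with its front end at magazine x ≈ −116 mm (nominal −115). That puts it home and down on the channel floor. Before lowering, two readings of how far it had passed home differed by about 1.5 mm, so I pushed 2 mm further to be safe.
- **Rail:** it travelled 130 mm to its end stop and stands at x = −125.6 to −15.6 mm (nominal −125 to −15).
- **Bystanders:** all four sit at the same places in the before and after top views, compared by eye. The gripper is open, clear and touching nothing.

No check failed.

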